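Unclamp a terminal bar and show its riveted underside to the inspection camera

ROBOT

A 6-joint arm with a two-finger parallel gripper is mounted at the origin on the work surface. World frame = base frame: x ahead of the robot, y to its left, z up, the work surface at z = 0. Lengths are in m, angles in rad, forces in N, time in s.
With the tool pointing down it reaches from about 0.3 to 0.875 m from the base axis. Payload 6.4 kg.
Tool frame: the origin (TCP) lies on the centre line of the jaws, within the pads' length; the fingertips stand 22 mm ahead of it and the grasp point (between the pads) lies 3 mm ahead of it; z points along the fingers, y is the line along which they close (so a half turn about z gives the same grasp; the last joint's range is limited). The gripper opens to 85 mm and grips with 20 to 120 N. Pads are 22 mm wide; open, the fingers measure 114 mm over their backs; the gripper's body (76 mm by 85 mm) begins 54 mm behind the grasp point. The pads swing forward as they close: fully open they stand 13 mm farther back than shut.
Start: joints at [-1.437, 0.181, 1.607, -0, 1.354, -0.206], TCP at [0.192, -0.542, 0.253] pointing down, gripper open.
Joint ranges: [-2.99, 2.99], [-0.89, 2.07], [0.3, 2.58], [-1.14, 4.28], [0, 2.63], [-3.12, 3.12]. Speed limits (rad/s): [2.57, 2.57, 3.01, 3.14, 3.14, 3.14].

INTERFACE

Orientations are given as a unit quaternion [w, x, y, z].
In Python, from bench import ctrl gives the robot as it stands. The module is installed in compiled form; this text tells all that it offers.
- The arm moves only by the tool servo_tool, never from a script. Its argument "commands" is a list of rows, each a list of 3 entries, a list of its own where there are three numbers: the shift along the tool's x, y, z in mm, then the turn about the tool's z in rad, then the finger opening in mm, from 0 to 85.4. In form: [[[dx, dy, dz], turn, jaw], ...]. A call has 1 to 20 rows; each row shifts and turns the commanded pose from where the row before left it, along the tool's axes as they then stand; what a row does not reach is not made up. A row lasts 1/8 s, in which the tool goes at most 62.5 mm and 10.7 degrees, less where a joint would pass 70% of its speed; a pose out of reach is approached as far as the arm can. A call with a gripper value outside its range is refused whole. The fingers move at their own pace and stop on an object; the grip force is fixed at half the most. Time passes only in rows, so rows that do not move let the fingers close. It gives the time, the measured TCP pose, the force, the opening and the grip force at its end, in the units of the state.
- ctrl.get_obs(): the state, without advancing time (a new reading comes with each control period).
- ctrl.camera(name): name is "scene" or "top"; returns a dict with "color" (480x640x3 uint8, red, green, blue), "z_map" (480x640 float32, m along the optical axis (not along the pixel's ray), 0 where there is no reading), "fx", "fy", "cx", "cy" (pixels), "k1" (the pictures are not rectified: a ray, as slopes to the right and down, at radius r is drawn at 1 + k1 r^2 times it, then the intrinsics apply), "R" (3x3) and "t" (3): a world point X has camera coordinates R X + t. Camera axes: x right, y down, z forward; pixel columns grow to the right and rows downward; lengths in m; the calibration is good to about 2 mm. A picture is of the moment at which its call begins.
- ctrl.hand_in(): hands the job in; it is judged then, once.
The state is a dict: "time_s": time; "q": joint angles; "dq": joint speeds; "joint_efforts": joint torques, N m; "eef_pos": TCP position; "eef_rot": TCP orientation; "wrist_force": force on the tool from outside, world axes, zero at the start; "torque": the same for the moment, N m; "opening": opening from 0.0 (shut) to 1.0 (fully open); "grasp_force": force on a finger pad.
Only numpy, scipy, OpenCV 4.12 (cv2) and the standard library are available. Lean on these libraries where they do the work, as an engineer would, in place of code of your own. Each camera call takes 0.05 s, during which the arm holds its last target. There are 200 camera calls.

TASK

The terminal bar in the assembly fixture is finished and its rivets have to be inspected: by its black ball knob, swing the hold-down arm about a quarter turn away from you, clear of the bar, then lift the bar out of its nest. Hold it up in the air in front of the small inspection camera on the bench, its riveted underside squarely facing the lens and 110 mm from the front glass, its middle on the line of sight and its length level. Do not touch the camera or shift the other things on the bench, leave the arm swung out, and finish while holding the bar still there: do not put it down or let go.

Things in the scene. Friction and masses are not known exactly. Their poses are not given: they have to be found in the camera images.
- bar: Terminal bar in the fixture: galvanised channel 34 mm wide (its x), 160 mm long (its y), 38 mm high, black comb with two rows of screw heads on top, two rows of brass rivets below; 0.25 to 0.5 kg. Origin: centre of the underside; z points out of the screw side. The straight 34 mm wide sides reach 28 mm up from the underside: grip them along x, at the middle of the length.
- bar_top (a point): Centre of the bar's top (screw) side, 38 mm above the centre of its underside along the bar's z.
- fixture: Fixed assembly fixture: base plate 140 (x) by 250 (y) mm, column, nest. Origin: on the bench under the nest's middle; z up, y along the bar. The bar's underside rests 91 mm up. End stops rise 15 mm beside it; low lips, 48 to 72 mm from the middle of its length, rise 9 mm along its sides; 1.5 mm play. The nest is as wide as the bar, so the sides are free for fingers over the middle 90 mm.
- hold_down (a joint): Angle (rad) of the flat steel hold-down arm on the pivot post beyond the bar's +y end. 0: along the bar, 1.5 mm above it; grows as it swings anticlockwise seen from above, to the fixture's +x, away from the robot; 1.57 is square out, stop at 1.75. Starts at 0 to 0.3, turns with about 1 N at the knob, stays where left.
- knob (a point): Centre of the black ball knob, 32 mm in diameter, on an 8 mm stem at the free end of the arm: 95 mm from the pivot axis, 178 mm above the bench; the arm's top face lies 35 mm below the ball's centre.
- pivot (a point): Point on the vertical pivot axis of the hold-down arm, 100 mm from the nest's middle along the fixture's +y, 131 mm above the bench (under the arm).
- camera: Inspection camera: blue square body, black lens, white ring light 74 mm across, in a tilt bracket, tipped 30 degrees from straight up towards the robot's side. Origin: centre of the front glass, 125 mm above the bench. z: line of sight, out of the glass; y: across the picture, level. The bar's underside centre belongs 110 mm out on z, its length along y (either way round), facing the glass.
- camera_stand: The camera's stand, fixed on the bench: dark base plate 130 mm by 100 mm by 12 mm with two upright grey cheeks that hold the camera. Origin: centre of its underside; z up; the camera looks to its -x and up.
- screw_dish: Bystander: round steel dish of screws, 90 mm across, 32 mm high. Origin: centre of its underside.
- power_driver: Bystander: black electric screwdriver lying on the bench, 221 mm long along its x, 36 mm thick (39 mm with its switch). Origin: on the bench under it, 110 mm from its back end.
- pliers: Bystander: pliers with red handles lying flat, about 170 mm long along x, 60 mm wide, 14 mm high. Origin: on the bench between the handles, near the joint.
- oil_jar: Bystander: amber jar with a black cap, 56 mm in diameter, 75 mm high. Origin: centre of its underside.
- part_bin: Bystander: green plastic bin of brass tabs, 100 by 90 by 50 mm. Origin: centre of its underside.
- screwdriver: Bystander: screwdriver with an orange handle, 200 mm long and 26 mm thick, lying on the bench along its x (tip to +x). Origin: on the bench below its middle.
- spare_bar: Bystander: a second terminal bar of the same size, lying screws up in a low grey tray at the back of the bench. Not the one to take. Origin: centre of its underside.

How it is judged:
On the way, in this order (a step that is already met when the one before it is completed fails the run):
1. the hold-down arm is swung clear (beyond 1.2 rad) while the bar still lies in its nest (value of joint hold_down above 1.2 rad and z of bar in the frame of fixture below 0.097 m and horizontal distance between bar and fixture below 0.008 m), for 0.2 s.
2. the bar is lifted out of the nest in the fingers, 30 mm or more clear (z of bar in the frame of fixture above 0.121 m and contact force between bar and the fingers above 1 N and contact force between bar and fixture below 0.1 N and value of joint hold_down above 1.1 rad), for 0.2 s.
At the end, for the whole second after the job is handed in: Bar held still in the fingers, in the air, touching nothing else; underside to the lens, its centre 110 mm from the glass and on the line of sight, each within 15 mm; square to the lens and length across the picture within 0.17 rad (10 degrees); hold-down arm still beyond 1.1 rad (z of bar in the frame of camera between 0.095 and 0.125 m and x of bar in the frame of camera between -0.015 and 0.015 m and y of bar in the frame of camera between -0.015 and 0.015 m and angle between the z axis of bar and the z axis of camera, either way round below 0.17 rad and angle between the y axis of bar and the y axis of camera, either way round below 0.17 rad and z of bar_top in the frame of camera above 0.127 m and height (world z) of bar above 0.15 m and contact force between bar and the fingers above 1 N and contact force between bar and camera_stand below 0.1 N and contact force between bar and fixture below 0.1 N and value of joint hold_down above 1.1 rad and linear speed of bar below 0.02 m/s and angular speed of bar below 0.15 rad/s); the arm keeps its last pose, push and grip.
It fails at once if the camera, its ring light or its stand is struck or pushed (more than 2 N) (contact force between camera_stand and anything else above 2 N).
It fails at once if another thing on the bench is shifted by more than 20 mm (distance of any of screw_dish, power_driver, pliers, oil_jar, part_bin, screwdriver, spare_bar from where it was at the start of the episode above 0.02 m).
It also fails if it takes over 43 s, if anything falls off the work surface, if the arm or the gripper's body presses on something with over 40 N, if the wrist force passes 120 N, or if a joint passes its speed limit or range.

## Working session

There is one attempt and no reset: what is moved stays moved. The work goes in short steps, Python scripts to look and compute and a tool call to move; the robot and the scene stay as the last step left them, time stands still between calls to the robot, and variables do not carry over. Pictures are saved under pics/ and viewed, at most 10 in all, crops included, and the job is handed in when it is done.

Besides the shell and the picture viewer there is one more tool, called after ">>>" by a JSON object that holds its "fn" and its "kwargs", one argument or row to a line. servo_tool: Moves the arm, as the interface text tells. Its arguments: {"type":"object","properties":{"commands":{"type":"array"}},"required":["commands"]}

```bash
mkdir -p pics; cat > h.py <<'E'
import numpy as np, cv2
from bench import ctrl
def pts(c):
    # world point map from depth
    v,u=np.mgrid[0:480,0:640].astype(float)
    K=np.array([[c["fx"],0,c["cx"]],[0,c["fy"],c["cy"]],[0,0,1]])
    n=cv2.undistortPoints(np.stack([u.ravel(),v.ravel()],1)[:,None],K,np.array([c["k1"],0,0,0,0.]))[:,0]
    z=c["z_map"].ravel().astype(float)
    P=np.c_[n*z[:,None],z]
    W=(P-np.array(c["t"]))@np.array(c["R"])
    W[z==0]=np.nan
    return W.reshape(480,640,3)
E
python3 - <<'E'
from h import *
for n in("top","scene"):
    c=ctrl.camera(n); cv2.imwrite(f"pics/{n}0.png",c["color"][:,:,::-1]); np.savez(f"{n}0.npz",W=pts(c),**c)
    print(n,c["fx"],c["k1"],-np.array(c["R"]).T@c["t"],np.array(c["R"]).round(3).tolist())
print(ctrl.get_obs())
E
```

```text
top 477.91573230500563 -0.11920679939648106 [ 0.32565989 -0.01750269  1.311132  ] [[0.025, -1.0, 0.006], [-0.974, -0.026, -0.223], [0.223, 0.0, -0.975]]
scene 540.9523292176158 0.013322496689487073 [ 1.14610476 -0.44538456  1.1574955 ] [[0.615, 0.789, -0.008], [0.637, -0.503, -0.584], [-0.465, 0.354, -0.811]]
{'time_s': 0.1, 'q': array([-1.43728415e+00,  1.81481426e-01,  1.60787339e+00, -1.23590745e-05,
        1.35382328e+00, -2.06291803e-01]), 'dq': array([ 0.00131822,  0.00055449, -0.00283447, -0.00127097,  0.00042149,
        0.00022376]), 'joint_efforts': array([ 4.62827302e-04, -4.45880842e+01, -3.52239168e+01, -1.84001301e-04,
        4.16328083e-03,  6.06330474e-06]), 'eef_pos': array([ 0.19160458, -0.54165572,  0.2524827 ]), 'eef_rot': array([-7.92416970e-04,  9.85600808e-01,  1.69087015e-01,  2.28110506e-05]), 'wrist_force': array([ 4.96128082e-01, -1.27635267e+00, -2.28005086e-04]), 'torque': array([-0.00810174,  0.00589196,  0.02304329]), 'grasp_force': 0.0, 'opening': 0.9985063154865922}
```

View pics/top0.png

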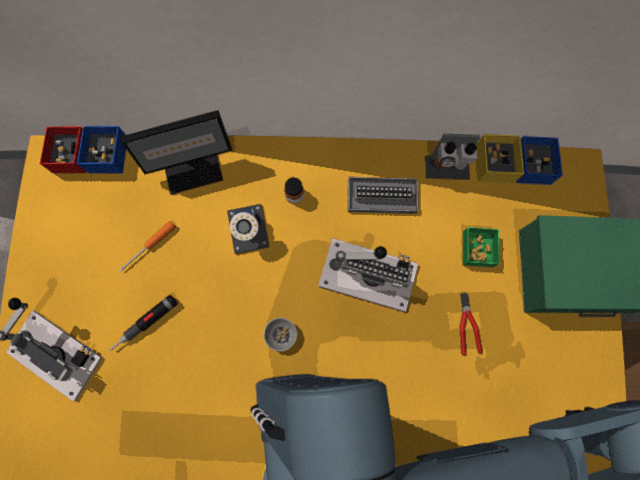

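View pics/scene0.png

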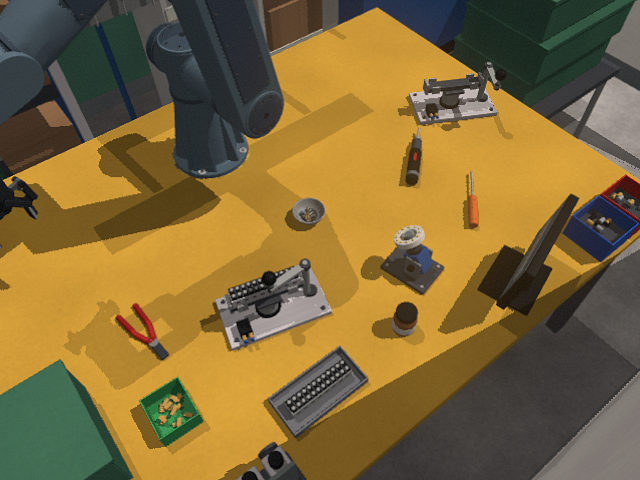

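The top view shows the fixture at about (370,272), with its pivot to the left at (340,258) and the knob at (380,252). The inspection camera is at (247,228), the dish at (281,335) and the spare bar at (384,195). The scene view shows the knob at (268,278), the pivot post at (305,268) and the ring light at (409,236).

```bash
python3 - <<'E'
from h import *
d=np.load("top0.npz");s=np.load("scene0.npz")
for u,v in[(380,252),(340,258),(345,265),(375,268),(405,280),(247,228),(235,228),(247,215),(260,230),(281,335),(294,185),(330,241),(419,262),(411,310),(321,288)]:
    print("top",u,v,d["W"][v,u].round(3))
for u,v in[(268,278),(305,268),(409,236)]: print("sc",u,v,s["W"][v,u].round(3))
def crop(D,u0,v0,w,h): return cv2.resize(D["color"][v0:v0+h,u0:u0+w,::-1],(400,300),interpolation=cv2.INTER_CUBIC)
m=np.vstack([np.hstack([crop(d,310,230,120,90),crop(d,207,183,80,60)]),np.hstack([crop(s,208,255,136,102),crop(s,370,212,88,66)])])
cv2.imwrite("pics/crop0.png",m)
E
```

```text
top 380 252 [ 0.579 -0.166  0.194]
top 340 258 [ 0.572 -0.073  0.144]
top 345 265 [ 0.566 -0.089  0.088]
top 375 268 [ 0.552 -0.163  0.127]
top 405 280 [ 0.523 -0.238  0.13 ]
top 247 228 [0.649 0.167 0.124]
top 235 228 [0.649 0.198 0.123]
top 247 215 [0.681 0.167 0.135]
top 260 230 [nan nan nan]
top 281 335 [0.384 0.076 0.019]
top 294 185 [0.788 0.053 0.075]
top 330 241 [ 0.651 -0.051 -0.   ]
top 419 262 [ 0.596 -0.302  0.003]
top 411 310 [ 0.461 -0.277  0.006]
top 321 288 [ 0.517 -0.028 -0.004]
sc 268 278 [ 0.592 -0.175  0.195]
sc 305 268 [ 0.592 -0.081  0.143]
sc 409 236 [0.664 0.17  0.13 ]
```

View pics/crop0.png

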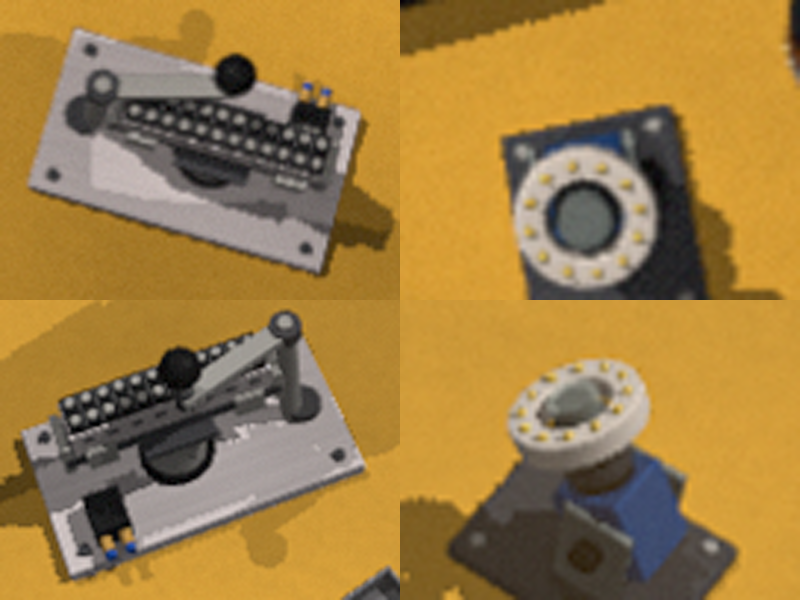

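```bash
cat > m.py <<'E'
from h import *
D={n:np.load(n+"0.npz") for n in("top","scene")}
def rect(p):
    r=cv2.minAreaRect(p[:,:2].astype(np.float32)*1000); b=cv2.boxPoints(r)/1000
    e=[b[1]-b[0],b[2]-b[1]]; e=max(e,key=np.linalg.norm); a=np.arctan2(e[1],e[0])
    return np.array(r[0]).round(1),np.array(r[1]).round(1),"long-axis deg",round(float(np.degrees(a))%180,2)
for n,d in D.items():
    W=d["W"];c=d["color"].astype(int);hsv=cv2.cvtColor(d["color"],cv2.COLOR_RGB2HSV).astype(int)
    X,Y,Z=np.moveaxis(W,-1,0)
    near=(abs(X-.55)<.15)&(abs(Y+.16)<.17)
    # plate outline: non-yellow, low
    m=near&(hsv[...,1]<70)&(hsv[...,2]>90)&(Z>-.01)&(Z<.025)
    m=cv2.morphologyEx(m.astype(np.uint8),cv2.MORPH_OPEN,np.ones((3,3)))>0
    print(n,"plate",m.sum(),rect(W[m]),"z",np.median(Z[m]).round(4))
    b=near&(Z>.119)&(Z<.134)&(X<.6)
    k,l,st,_=cv2.connectedComponentsWithStats(b.astype(np.uint8)); i=1+st[1:,4].argmax(); b=l==i
    print(n,"bar",b.sum(),rect(W[b]),np.median(Z[b]).round(4))
    # knob sphere r=16
    kb=near&(Z>.172)&(Z<.2)&(hsv[...,2]<75); p=W[kb]
    from scipy.optimize import least_squares
    f=least_squares(lambda q:np.linalg.norm(p-q,axis=1)-.016,p.mean(0)-[0,0,.01],loss="soft_l1",f_scale=.002)
    print(n,"knob",kb.sum(),f.x.round(4),"rms",np.sqrt(np.mean(f.fun**2)).round(4))
    # pivot top
    pv=(np.hypot(X-.58,Y+.075)<.035)&(Z>.135)&(Z<.17); print(n,"pivot",np.nanmedian(W[pv],0).round(4),pv.sum())
    cm=(np.hypot(X-.65,Y-.17)<.09)
    w=cm&(hsv[...,1]<70)&(hsv[...,2]>120)&(Z>.09); p=W[w]
    for _ in range(4):
        q=p.mean(0);_,_,v=np.linalg.svd(p-q,full_matrices=False);nn=v[2]*np.sign(v[2][2]);e=(p-q)@nn;p=p[abs(e)<max(.003,1.0*e.std())]
    uv=np.c_[(p-q)@v[0],(p-q)@v[1]].astype(np.float32)*1000
    (cx,cy),r=cv2.minEnclosingCircle(uv); C=q+(v[0]*cx+v[1]*cy)/1000
    print(n,"ring",len(p),"C",C.round(4),"r",round(r,1),"n",nn.round(3),"tilt",np.degrees(np.arccos(nn[2])).round(1),"az",np.degrees(np.arctan2(nn[1],nn[0])).round(1),"res",e.std().round(4))
    gl=(np.linalg.norm(W-C,axis=2)<.014); print("glass offset along n",np.median((W[gl]-C)@nn).round(4),gl.sum())
    bp=cm&(Z>.002)&(Z<.022)&(hsv[...,2]<110)&(hsv[...,1]<110); print(n,"base",bp.sum(),rect(W[bp]),np.median(Z[bp]).round(4))
E
python3 m.py
```

```text
top plate 2472 (array([ 556., -158.]), array([250.1, 143.2]), 'long-axis deg', 74.28) z 0.0146
top bar 716 (array([ 551.4, -169.5]), array([158.6,  32.6]), 'long-axis deg', 74.96) 0.127
top knob 114 [ 0.5819 -0.1679  0.1775] rms 0.0015
top pivot [ 0.5778 -0.0804  0.1436] 159
top ring 282 C [0.6539 0.1765 0.1218] r 36.9 n [-0.485 -0.13   0.865] tilt 30.1 az -164.9 res 0.0015
glass offset along n 0.0038 84
top base 660 (array([675.9, 181.7]), array([123.4,  97.9]), 'long-axis deg', 13.91) 0.0123
scene plate 2708 (array([ 558.9, -159.1]), array([251.9, 143.5]), 'long-axis deg', 73.91) z 0.0161
scene bar 519 (array([ 546.9, -206.8]), array([86. , 40.1]), 'long-axis deg', 67.87) 0.1277
scene knob 162 [ 0.5834 -0.1685  0.1792] rms 0.0018
scene pivot [ 0.584  -0.0837  0.145 ] 195
scene ring 210 C [0.6589 0.1767 0.1244] r 38.0 n [-0.454 -0.114  0.884] tilt 27.9 az -165.9 res 0.0014
glass offset along n 0.0034 82
scene base 865 (array([679.1, 178.3]), array([118.7,  97.5]), 'long-axis deg', 14.4) 0.0132
```

>>> {"fn": "servo_tool", "kwargs": {
  "commands": [
    [[41,-18.5,0],0,60],
    [[41,-18.5,0],0,50],
    [[41,-18.5,0],0,50],
    [[41,-18.5,0],0,50],
    [[41,-18.5,0],0,50],
    [[41,-18.5,0],0,50],
    [[41,-18.5,0],0,50],
    [[41,-18.5,0],0,50],
    [[41,-18.5,0],0,50],
    [[41,-18.5,0],0,50],
    [[41,-18.5,0],0,50],
    [[41,-18.5,0],0,50],
    [[0,0,0],-0.16,50],
    [[0,0,0],-0.16,50],
    [[0,0,0],-0.16,50],
    [[0,0,0],-0.16,50],
    [[0,0,0],-0.16,50],
    [[0,0,0],-0.16,50],
    [[0,0,0],-0.16,50],
    [[0,0,0],-0.16,50]
  ]
}}

```text
time_s: 2.6
eef_pos: [0.5813, -0.1687, 0.2527]
eef_rot: [-0.001, 0.688, 0.726, -0.0]
wrist_force: [0.1, -0.6, 0.9]
opening: 0.582
grasp_force: 0.0
```

>>> {"fn": "servo_tool", "kwargs": {
  "commands": [
    [[0,1,26],0,50],
    [[0,0,25],0,50],
    [[0,0,25],0,50],
    [[0,0,0],0,50],
    [[0.4,8.5,0],-0.09,50],
    [[0.4,8.5,0],-0.09,50],
    [[0.4,8.5,0],-0.09,50],
    [[0.4,8.5,0],-0.09,50],
    [[0.4,8.5,0],-0.09,50],
    [[0.4,8.5,0],-0.09,50],
    [[0.4,8.5,0],-0.09,50]
  ]
}}

```text
time_s: 3.98
eef_pos: [0.6379, -0.1483, 0.1786]
eef_rot: [0.001, 0.43, 0.903, -0.0]
wrist_force: [-0.0, -2.3, -0.3]
opening: 0.583
grasp_force: 0.6
```

>>> {"fn": "servo_tool", "kwargs": {
  "commands": [
    [[0.4,8.5,0],-0.09,50],
    [[0.4,8.5,0],-0.09,50],
    [[0.4,8.5,0],-0.09,50],
    [[0.4,8.5,0],-0.09,50],
    [[0.4,8.5,0],-0.09,50],
    [[0.4,8.5,0],-0.09,50],
    [[0.4,8.5,0],-0.09,50],
    [[0.4,8.5,0],-0.09,50],
    [[0,0,0],0,50],
    [[0,-6,0],0,50],
    [[0,0,-30],0,50],
    [[0,0,-30],0,50],
    [[0,0,0],0,50]
  ]
}}

```text
time_s: 5.6
eef_pos: [0.6714, -0.0975, 0.2411]
eef_rot: [0.003, 0.087, 0.996, -0.001]
wrist_force: [0.6, -1.0, -1.1]
opening: 0.585
grasp_force: 0.0
```

```bash
python3 - <<'E'
from h import *
for n in("top","scene"):
    c=ctrl.camera(n); np.savez(f"{n}1.npz",W=pts(c),**c); cv2.imwrite(f"pics/{n}1.png",c["color"][:,:,::-1])
o=ctrl.get_obs();print(o["time_s"],o["eef_pos"],o["eef_rot"],o["q"])
a=cv2.imread("pics/top1.png")[215:335,300:460];b=cv2.imread("pics/scene1.png")[235:365,190:363]
cv2.imwrite("pics/crop1.png",np.hstack([cv2.resize(a,(400,300)),cv2.resize(b,(400,300))]))
d=np.load("top1.npz");W=d["W"];X,Y,Z=np.moveaxis(W,-1,0)
m=(abs(X-.55)<.1)&(abs(Y+.17)<.11)&(Z>.118)&(Z<.134)
k,l,st,_=cv2.connectedComponentsWithStats(m.astype(np.uint8));m=l==1+st[1:,4].argmax()
print(m.sum(),cv2.minAreaRect(W[m][:,:2].astype(np.float32)*1000))
E
```

```text
5.7 [ 0.66971293 -0.09677005  0.23721788] [ 5.87869541e-05  8.64269655e-02  9.96258186e-01 -4.92639809e-05] [-3.18450757e-01  4.15462220e-01  1.34344377e+00 -7.01051648e-05
  1.38254960e+00 -1.71616412e+00]
571 ((547.5044555664062, -187.1182861328125), (123.66368865966797, 34.77404022216797), 74.29103088378906)
```

View pics/crop1.png

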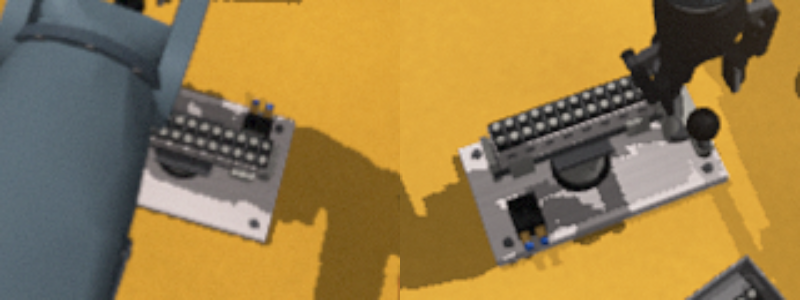

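```bash
python3 - <<'E'
from h import *
d=np.load("scene1.npz");W=d["W"];X,Y,Z=np.moveaxis(W,-1,0);v=cv2.cvtColor(d["color"],cv2.COLOR_RGB2HSV)[...,2]
U=np.mgrid[0:480,0:640]
x0=190+(704-400)*173/400; y0=235+125*130/300
m=(np.hypot(U[1]-x0,U[0]-y0)<5.5); p=W[m];print(x0,y0,np.nanmedian(p,0).round(4))
from scipy.optimize import least_squares
p=p[np.isfinite(p).all(1)]
print(least_squares(lambda q:np.linalg.norm(p-q,axis=1)-.016,np.median(p,0)-[.006,-.005,.01],loss="soft_l1",f_scale=.002).x.round(4))
m=(abs(X-.55)<.08)&(abs(Y+.17)<.11)&(Z>.118)&(Z<.134)
k,l,st,_=cv2.connectedComponentsWithStats(m.astype(np.uint8));m=l==1+st[1:,4].argmax()
print(m.sum(),cv2.minAreaRect(W[m][:,:2].astype(np.float32)*1000))
E
```

```text
321.48 289.1666666666667 [ 0.6806 -0.102   0.1898]
[ 0.6725 -0.0975  0.179 ]
958 ((555.4785766601562, -173.9103546142578), (151.79832458496094, 35.989078521728516), 74.96395874023438)
```

>>> {"fn": "servo_tool", "kwargs": {
  "commands": [
    [[25.5,-23,0],0,70],
    [[25.5,-23,0],0,70],
    [[25.5,-23,0],0,70],
    [[25.4,-23,0],0,70],
    [[0,0,0],0.167,70],
    [[0,0,0],0.167,70],
    [[0,0,0],0.167,70],
    [[0,0,0],0.167,70],
    [[0,0,0],0.167,70],
    [[0,0,0],0.167,70],
    [[0,0,0],0.167,70],
    [[0,0,0],0.167,70],
    [[0,0,0],0.167,70],
    [[0,0,0],0.164,70],
    [[0,0,20],0,70],
    [[0,0,20],0,70],
    [[0,0,0],0,70]
  ]
}}

```text
time_s: 7.82
eef_pos: [0.5518, -0.1686, 0.1941]
eef_rot: [-0.003, 0.795, 0.606, -0.001]
wrist_force: [0.1, -0.4, 0.3]
opening: 0.82
grasp_force: 0.0
```

>>> {"fn": "servo_tool", "kwargs": {
  "commands": [
    [[0,0,20],0,70],
    [[0,0,20],0,70],
    [[0,0,20],0,70],
    [[0,0,15],0,70],
    [[0,0,10],0,70],
    [[0,0,0],0,70],
    [[0,0,0],0,10],
    [[0,0,0],0,10],
    [[0,0,0],0,10],
    [[0,0,0],0,10],
    [[0,0,0],0,10],
    [[0,0,0],0,10]
  ]
}}

```text
time_s: 9.32
eef_pos: [0.5544, -0.1698, 0.1133]
eef_rot: [0.001, 0.795, 0.606, 0.0]
wrist_force: [-1.3, 0.4, 6.9]
opening: 0.382
grasp_force: 61.7
```

>>> {"fn": "servo_tool", "kwargs": {
  "commands": [
    [[0,0,-5],0,10],
    [[0,0,-10],0,10],
    [[0,0,-15],0,10],
    [[0,0,-20],0,10],
    [[0,0,-20],0,10],
    [[0,0,-20],0,10],
    [[0,0,-20],0,10],
    [[0,0,0],0,10],
    [[0,0,0],0,10]
  ]
}}

```text
time_s: 10.45
eef_pos: [0.5534, -0.1693, 0.2219]
eef_rot: [-0.0, 0.795, 0.606, -0.0]
wrist_force: [-0.0, -0.3, -4.3]
opening: 0.384
grasp_force: 61.0
```

```bash
python3 - <<'E'
from h import *
for n in("top","scene"):
    c=ctrl.camera(n); np.savez(f"{n}2.npz",W=pts(c),**c); cv2.imwrite(f"pics/{n}2.png",c["color"][:,:,::-1])
o=ctrl.get_obs();print(o)
E
```

```text
{'time_s': 10.55, 'q': array([-5.01799627e-01,  2.19520484e-01,  1.62844237e+00,  1.38947065e-05,
        1.29561532e+00, -2.33796659e-01]), 'dq': array([ 0.00020492,  0.00259522, -0.00174648,  0.00011985,  0.0006135 ,
        0.00030857]), 'joint_efforts': array([ 1.45756023e-02, -4.78281784e+01, -3.60891831e+01, -4.38799005e-03,
       -5.53481295e-03, -3.63485242e-06]), 'eef_pos': array([ 0.55315162, -0.16911271,  0.22116443]), 'eef_rot': array([-9.10155571e-04,  7.95238527e-01,  6.06295884e-01, -3.96520829e-04]), 'wrist_force': array([-0.32865383,  0.26631251, -2.73743868]), 'torque': array([ 0.01247349,  0.04038092, -0.01674488]), 'grasp_force': 60.97195029258728, 'opening': 0.3849696454411219}
```

View pics/scene2.png

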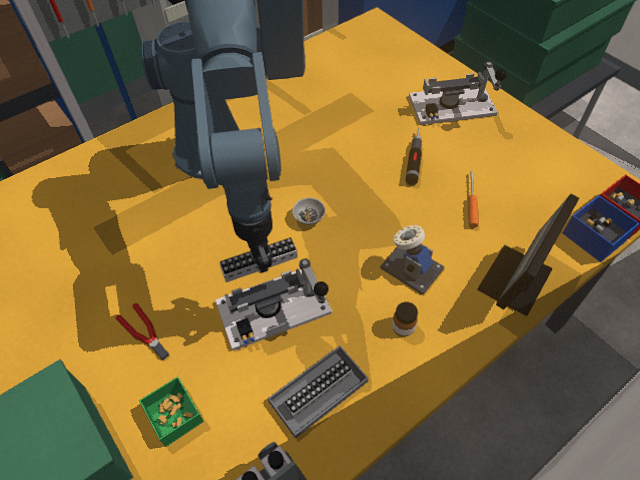

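The scene view shows the bar level in the fingers above the nest at about (258,258), with the hold-down arm swung out (knob at (321,289)). The bar now has to tilt 30° towards the robot. The servo rows can only turn about the tool's own axis, so I'll move high and out towards the reach limit and see what the wrist does there.

>>> {"fn": "servo_tool", "kwargs": {
  "commands": [
    [[0,0,-40],0,10],
    [[0,0,-40],0,10],
    [[46,-4,-20],0,10],
    [[46,-4,-20],0,10],
    [[46,-4,-20],0,10],
    [[46,-4,-20],0,10],
    [[46,-4,-20],0,10],
    [[46,-4,-20],0,10],
    [[46,-4,-20],0,10],
    [[46,-4,-20],0,10],
    [[46,-4,-20],0,10],
    [[46,-4,-20],0,10],
    [[0,0,0],-0.174,10],
    [[0,0,0],-0.174,10],
    [[0,0,0],-0.174,10],
    [[0,45,0],0,10],
    [[0,45,0],0,10],
    [[0,45,0],0,10],
    [[0,45,0],0,10]
  ]
}}

```text
time_s: 12.92
eef_pos: [0.7718, 0.3133, 0.4683]
eef_rot: [0.005, 0.612, 0.791, 0.011]
wrist_force: [1.4, 0.0, -3.3]
opening: 0.387
grasp_force: 63.7
```

```bash
python3 - <<'E'
from bench import ctrl
o=ctrl.get_obs();print(o["time_s"],o["q"].round(3),o["eef_pos"].round(3),o["eef_rot"].round(3))
E
```

```text
12.925 [ 0.242  0.811  0.304  0.006  2.003 -0.009] [0.772 0.313 0.468] [0.005 0.612 0.791 0.011]
```

>>> {"fn": "servo_tool", "kwargs": {
  "commands": [
    [[0,30,0],0,10],
    [[0,30,0],0,10],
    [[0,30,0],0,10],
    [[0,0,0],0,10]
  ]
}}

```text
time_s: 13.42
eef_pos: [0.8029, 0.3138, 0.4508]
eef_rot: [0.022, 0.611, 0.79, 0.038]
wrist_force: [0.3, 0.0, -3.9]
opening: 0.384
grasp_force: 63.8
```

```bash
python3 - <<'E'
from bench import ctrl
o=ctrl.get_obs();print(o["time_s"],o["q"].round(3),o["eef_pos"].round(3),o["eef_rot"].round(3))
E
```

```text
13.425 [ 0.231  0.836  0.299  0.014  1.92  -0.017] [0.803 0.314 0.451] [0.022 0.611 0.79  0.038]
```

>>> {"fn": "servo_tool", "kwargs": {
  "commands": [
    [[0,-30,0],0,10],
    [[0,-30,0],0,10],
    [[0,0,0],0,10]
  ]
}}

```text
time_s: 13.8
eef_pos: [0.7423, 0.2993, 0.4471]
eef_rot: [0.022, 0.611, 0.79, 0.037]
wrist_force: [0.1, -0.2, -3.1]
opening: 0.384
grasp_force: 63.8
```

```bash
python3 - <<'E'
from bench import ctrl
o=ctrl.get_obs();print(o["time_s"],o["q"].round(3),o["eef_pos"].round(3),o["eef_rot"].round(3))
E
```

```text
13.8 [ 0.23   0.603  0.671  0.014  1.782 -0.021] [0.742 0.299 0.447] [0.022 0.611 0.79  0.037]
```

```bash
cat > st.py <<'E'
from bench import ctrl
import numpy as np
from scipy.spatial.transform import Rotation as Ro
o=ctrl.get_obs();w,x,y,z=o["eef_rot"];R=Ro.from_quat([x,y,z,w]).as_matrix()
a=np.radians(14.5);g=np.array([.5*np.cos(a),.5*np.sin(a),-np.sqrt(.75)])
ty=np.array([np.cos(a)*np.sqrt(.75),np.sin(a)*np.sqrt(.75),.5]);G=np.c_[np.cross(ty,g),ty,g]
P=np.array([.593,.160,.236])
print(o["time_s"],"q",o["q"].round(3),"p",o["eef_pos"].round(4))
print("tilt",np.degrees(np.arccos(-R[2,2])).round(2),"az",np.degrees(np.arctan2(R[1,2],R[0,2])).round(1),"R",R.round(3).tolist())
print("rotvec err tool deg",np.degrees(Ro.from_matrix(R.T@G).as_rotvec()).round(2),"to target, tool mm",(R.T@(P-o["eef_pos"])*1000).round(1))
E
python3 - <<'E'
import numpy as np
for n in("top0","scene0"):
    W=np.load(n+".npz")["W"].reshape(-1,3);m=(abs(W[:,0]-.83)<.15)&(abs(W[:,1]-.33)<.22)
    print(n,np.nanpercentile(W[m],[0,50,99,100],axis=0).round(3).tolist())
E
python3 st.py
```

```text
top0 [[0.68, 0.11, -0.01], [0.834, 0.322, 0.003], [0.962, 0.544, 0.219], [0.974, 0.55, 0.224]]
scene0 [[0.68, 0.11, -0.766], [0.878, 0.295, 0.002], [0.976, 0.544, 0.22], [0.98, 0.55, 0.224]]
13.8 q [ 0.23   0.603  0.671  0.014  1.782 -0.021] p [0.7423 0.2993 0.4471]
tilt 4.97 az 22.1 R [[-0.253, 0.964, 0.08], [0.968, 0.251, 0.033], [0.011, 0.086, -0.996]]
rotvec err tool deg [-25.08  -0.67  -0.07] to target, tool mm [ -99.4 -197.   193.8]
```

Tilt builds up when I push against the reach limit, and it stays when I back off. The monitor is only 0.22 m tall, so there's clearance up here. I'll keep pushing along tool +y.

>>> {"fn": "servo_tool", "kwargs": {
  "commands": [
    [[0,60,-5],0,10],
    [[0,60,-5],0,10],
    [[0,60,-5],0,10],
    [[0,60,-5],0,10],
    [[0,60,-5],0,10],
    [[0,60,-5],0,10],
    [[0,0,0],0,10]
  ]
}}

```text
time_s: 14.68
eef_pos: [0.8789, 0.3115, 0.4259]
eef_rot: [0.07, 0.607, 0.783, 0.115]
wrist_force: [0.3, -0.4, -3.1]
opening: 0.385
grasp_force: 64.6
```

```bash
python3 st.py
```

```text
14.675 q [ 0.2    0.878  0.298  0.043  1.699 -0.042] p [0.8789 0.3115 0.4259]
tilt 15.47 az 20.7 R [[-0.254, 0.934, 0.249], [0.967, 0.238, 0.094], [0.029, 0.265, -0.964]]
rotvec err tool deg [-14.62  -1.62  -0.44] to target, tool mm [ -79.3 -353.5   97.4]
```

>>> {"fn": "servo_tool", "kwargs": {
  "commands": [
    [[0,60,-5],0,10],
    [[0,60,-5],0,10],
    [[0,60,-5],0,10],
    [[0,60,-5],0,10],
    [[0,60,-5],0,10],
    [[0,60,-5],0,10],
    [[0,0,0],0,10]
  ]
}}

```text
time_s: 15.55
eef_pos: [0.9455, 0.3068, 0.4638]
eef_rot: [0.137, 0.593, 0.764, 0.214]
wrist_force: [0.5, 0.8, -3.1]
opening: 0.386
grasp_force: 64.7
```

```bash
python3 st.py
```

```text
15.55 q [ 0.17   0.866  0.298  0.085  1.471 -0.069] p [0.9455 0.3068 0.4638]
tilt 29.41 az 19.6 R [[-0.26, 0.848, 0.462], [0.965, 0.206, 0.165], [0.045, 0.489, -0.871]]
rotvec err tool deg [-0.71 -2.52 -0.74] to target, tool mm [ -60.1 -440.4   11.2]
```

>>> {"fn": "servo_tool", "kwargs": {
  "commands": [
    [[-4,-25,0],0,10],
    [[-5,-38,0],0,10],
    [[-5,-38,0],0,10],
    [[-5,-38,0],0,10],
    [[-5,-38,0],0,10],
    [[-5,-38,0],0,10],
    [[-5,-38,0],0,10],
    [[-5,-38,0],0,10],
    [[-5,-38,0],0,10],
    [[-5,-38,0],0,10],
    [[-5,-38,0],0,10],
    [[-4,-25,0],0,10],
    [[0,0,0],0,10],
    [[0,0,0],0,10]
  ]
}}

```text
time_s: 17.3
eef_pos: [0.597, 0.1626, 0.2519]
eef_rot: [0.137, 0.592, 0.765, 0.214]
wrist_force: [-0.0, 0.4, -2.6]
opening: 0.384
grasp_force: 64.7
```

```bash
python3 st.py; python3 - <<'E'
from h import *
for n in("top","scene"):
    c=ctrl.camera(n); np.savez(f"{n}3.npz",W=pts(c),**c); cv2.imwrite(f"pics/{n}3.png",c["color"][:,:,::-1])
a=cv2.imread("pics/top3.png")[150:330,180:420];b=cv2.imread("pics/scene3.png")[130:310,290:530]
cv2.imwrite("pics/crop3.png",np.hstack([cv2.resize(a,(400,300)),cv2.resize(b,(400,300))]))
E
```

```text
17.3 q [-0.009 -0.009  1.896  0.242  0.782 -0.392] p [0.597  0.1626 0.2519]
tilt 29.44 az 19.6 R [[-0.261, 0.847, 0.463], [0.964, 0.207, 0.165], [0.044, 0.489, -0.871]]
rotvec err tool deg [-0.68 -2.5  -0.71] to target, tool mm [ -2.2 -11.7  11.6]
```

View pics/crop3.png

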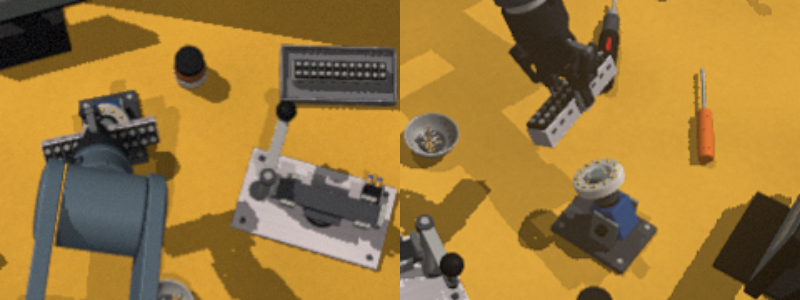

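The crop shows the bar held tilted over the camera. In the scene half the bar is at about (570,100) and the ring light at (599,178). The hold-down arm is still out and the nest is empty. Next I'll check the bar's extents in the camera frame.

```bash
python3 - <<'E'
from h import *
a=np.radians(14.5);n=np.array([-.5*np.cos(a),-.5*np.sin(a),np.sqrt(.75)]);y=np.array([-np.sin(a),np.cos(a),0]);x=np.cross(y,n)
C=np.array([.655,.176,.125])
for nm in("top3","scene3"):
    d=np.load(nm+".npz");W=d["W"];L=(W-C)@np.c_[x,y,n]
    m=(abs(L[...,0])<.045)&(abs(L[...,1])<.11)&(L[...,2]>.08)&(L[...,2]<.17)
    p=L[m]
    for s,nm2 in((p[:,1]<-.045,"-y end"),(p[:,1]>.045,"+y end")):
        q=p[s]; print(nm,nm2,len(q),(np.percentile(q,[1,5,50,95,99],axis=0)*1000).round(1).tolist() if len(q) else "")
    w=(np.linalg.norm(W-C,axis=2)<.045)&(L[...,2]>-.008)
    print("ring",w.sum(),(np.nanpercentile(L[w],[2,50,98],axis=0)*1000).round(1).tolist())
E
```

```text
top3 -y end 257 [[-4.5, -79.7, 118.9], [-2.2, -78.3, 125.9], [15.3, -62.6, 150.7], [27.2, -46.9, 154.5], [28.0, -45.4, 155.9]]
top3 +y end 206 [[0.5, 45.6, 122.8], [6.4, 47.2, 126.3], [21.9, 61.8, 155.5], [29.1, 78.6, 159.6], [29.5, 81.1, 160.4]]
ring 143 [[0.8, -33.8, -7.6], [13.7, -12.4, -1.4], [32.9, 34.0, 4.6]]
scene3 -y end 423 [[-3.2, -80.7, 115.9], [0.5, -79.7, 117.8], [24.6, -70.0, 139.9], [31.4, -47.7, 153.0], [32.7, -45.5, 154.5]]
scene3 +y end 169 [[20.7, 45.6, 121.5], [24.8, 47.5, 122.8], [30.4, 63.8, 140.5], [32.8, 78.4, 157.6], [33.7, 81.2, 159.6]]
ring 458 [[-32.4, -34.9, -7.6], [4.3, -3.4, -1.8], [35.7, 32.4, 3.9]]
```

>>> {"fn": "servo_tool", "kwargs": {
  "commands": [
    [[0,-6,5],0,10],
    [[-1,-7,5],-0.01,10],
    [[0,0,0],0,10],
    [[0,0,0],0,10],
    [[0,0,0],0,10],
    [[0,0,0],0,10]
  ]
}}

```text
time_s: 18.15
eef_pos: [0.5896, 0.1605, 0.2352]
eef_rot: [0.137, 0.589, 0.768, 0.212]
wrist_force: [-0.2, -0.3, -2.5]
opening: 0.386
grasp_force: 64.7
```

```bash
python3 st.py; python3 - <<'E'
from h import *
a=np.radians(14.5);n=np.array([-.5*np.cos(a),-.5*np.sin(a),np.sqrt(.75)]);y=np.array([-np.sin(a),np.cos(a),0]);x=np.cross(y,n)
C=np.array([.655,.176,.125])
for nm in("top","scene"):
    c=ctrl.camera(nm);L=(pts(c)-C)@np.c_[x,y,n]
    m=(abs(L[...,0])<.045)&(abs(L[...,1])<.11)&(L[...,2]>.08)&(L[...,2]<.17);p=L[m]
    for s in(p[:,1]<-.045,p[:,1]>.045):
        q=p[s]; print(nm,len(q),(np.percentile(q,[1,5,50,95,99],axis=0)*1000).round(1).tolist())
o=ctrl.get_obs();print(abs(o["dq"]).max(),o["grasp_force"],o["time_s"])
E
```

```text
18.15 q [-0.014 -0.005  1.928  0.253  0.752 -0.421] p [0.5896 0.1605 0.2352]
tilt 29.29 az 19.7 R [[-0.269, 0.846, 0.461], [0.962, 0.216, 0.165], [0.04, 0.488, -0.872]]
rotvec err tool deg [-0.81 -2.53 -0.15] to target, tool mm [-1.3  3.2  0.8]
top 258 [[-18.9, -79.8, 106.3], [-16.7, -78.6, 113.2], [0.7, -62.6, 139.3], [12.7, -46.6, 144.2], [13.4, -45.6, 145.8]]
top 207 [[-13.0, 45.7, 110.5], [-9.5, 46.8, 119.0], [5.1, 62.4, 144.6], [13.7, 78.5, 149.5], [14.0, 80.8, 151.6]]
scene 414 [[-18.4, -80.6, 104.5], [-15.0, -79.6, 107.1], [9.7, -69.8, 129.1], [16.6, -47.8, 142.7], [17.8, -45.7, 144.1]]
scene 163 [[3.9, 46.3, 110.6], [9.4, 49.0, 111.7], [14.2, 64.4, 130.4], [17.3, 78.3, 147.3], [18.0, 80.1, 149.2]]
0.0034138956770204147 64.67559456825256 18.25
```

```bash
python3 -c "
from bench import ctrl
print(ctrl.hand_in())"
```

```text
the job is handed in; nothing more can be done
None
```

The job is handed in at about 18 s with the bar held still in front of the inspection camera. I measured its underside about 109 mm from the glass, centred within about 2 mm and square within about 3°, and the hold-down arm was swung out to about 1.6 rad; the hand-in returned no verdict.

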